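# Sort the salvaged parts on the repair bench

### The job

Sort the five parts salvaged from the radio into their trays: both capacitors into the long tray, both control knobs into the round dish and the transformer into the square tray. Every part must end up inside its own tray, standing on the tray's floor the same way up as it stands now, not leaning on anything or stacked. Leave the test lamp and the meter where they are.

Things in the scene. Friction and masses are not known exactly. Their poses are not given: they have to be found in the camera images.
- cap_large: large capacitor: plain aluminium can standing upright, diameter 40 mm, height 65 mm, a pale disc with two small screw terminals on top (terminals included 67 mm), about 70 g. Origin: centre of its underside, z up along the can.
- cap_small: small capacitor: plain aluminium can standing upright, diameter 28 mm, height 45 mm, same pale top with two terminals, about 30 g. Origin: centre of its underside, z up along the can.
- knob_large: large control knob: low black fluted plastic cylinder, diameter 50 mm, height 26 mm, white pointer line on top, about 40 g. Origin: centre of its underside, z up; x along the pointer.
- knob_small: small control knob: low black fluted plastic cylinder, diameter 34 mm, height 24 mm, white pointer line on top, about 20 g. Origin: centre of its underside, z up; x along the pointer.
- transformer: small mains transformer: rectangular dark block of steel laminations, 60 mm along its x, 48 mm along its y, 48 mm high, with a pale paper patch on top, 0.25 to 0.5 kg. Origin: centre of its underside, z up.
- round_dish: round steel dish, fixed to the bench: outer diameter 160 mm, 16 mm high, wall 4 mm, floor 4 mm thick (inner diameter 152 mm). Origin: centre of its underside (bench level), z up. For the two knobs.
- long_tray: long grey plastic tray, fixed to the bench: outside 138 mm along its x, 78 mm along its y, 16 mm high, wall and floor 4 mm thick (inside 130 x 70 mm, 12 mm deep). Origin: centre of its underside (bench level), z up. For the two capacitors.
- square_tray: square grey plastic tray, fixed to the bench: outside 110 x 110 mm, 16 mm high, wall and floor 4 mm thick (inside 102 x 102 mm, 12 mm deep). Origin: centre of its underside (bench level), z up. For the transformer.
- test_lamp: bystander: black lamp holder with a white bulb standing upright, 80 mm across its foot, 150 mm tall, loose. Origin: centre of its underside.
- meter: bystander: black analogue meter lying flat, pale dial up, 100 mm along its x, 140 mm along its y, 35 mm high (43 at its knob), loose. Origin: centre of its underside.
Mind the look-alikes: they are no part of the job. Leave any green or turquoise look-alike of the knob_small alone.

How it is judged:
By the outcome, as a careful person would: the job done as asked, in the order asked, and still so for the second after the job is handed in, with the robot touching nothing.
It also fails if it takes over 122 s, if anything falls off the work surface, if the arm or the gripper's body presses on something with over 40 N, if the wrist force passes 120 N, or if a joint passes its speed limit or range.

### The arm

A 7-joint arm with a two-finger parallel gripper is mounted at the origin on the work surface. World frame = base frame: x ahead of the robot, y to its left, z up, the work surface at z = 0. Lengths are in mm, angles in degrees, forces in N, time in s.
With the tool pointing down it reaches from about 425 to 1025 mm from the base axis. Payload 3.6 kg.
Tool frame: the origin (TCP) lies at the very end of the fingers, on their centre line; the grasp point (between the pads) lies 19 mm behind it; z points along the fingers, x is the direction in which the jaws open and shut, and the axes are right-handed (so a half turn about z gives the same grasp; the last joint's range is limited). The gripper opens to 85 mm and grips with 20 to 120 N. Pads are 22 mm wide; open, the fingers measure 114 mm over their backs; the gripper's body (76 mm by 85 mm) begins 54 mm behind the grasp point. The pads swing forward as they close: fully open they stand 13 mm farther back than shut.
Start: joints at [67.065, 33.873, 2.773, 92.16, -1.908, 54.013, -1.931], TCP at [218.958, -691.149, 231.302] pointing down, gripper open.
Joint ranges: [-153.93, 153.93], [-27.13, 128.08], [-72.61, 78.16], [10.71, 143.7], [-87.88, 267.88], [4.46, 118.87], [-176.78, 176.78]. Speed limits (degrees/s): [147.25, 147.25, 180, 180, 180, 180, 180].

### API

Orientations are given as [roll, pitch, yaw] about the fixed x, y, z axes, in that order (R = Rz(yaw) Ry(pitch) Rx(roll)).
In Python, from rig import manip, vision, hand_in, outline_of, place_of gives the robot as it stands.
- The arm moves only by the shell command python3 -m jog 'ROWS' [FORCE]. ROWS is JSON, a list that holds one entry, the list of rows, each a list of 7 numbers: the finger opening in m, from 0 to 0.0854, then the shift along the tool's x, y, z in m, then the turn, a rotation vector about the tool's x, y, z in degrees. A call has 1 to 12 rows; each row is the pose to reach, as a shift and turn from the pose commanded when the call began, along the tool's axes at that moment; what a row does not reach only later rows make up. A row lasts 1/12 s, in which the tool goes at most 41.7 mm and 7.16 degrees, less where a joint would pass 70% of its speed; a pose out of reach is approached as far as the arm can. A call with a gripper value outside its range is refused whole. The fingers move at their own pace and stop on an object; FORCE is the grip in N (left out, the last holds). Time passes only in rows, so rows that repeat a pose let the fingers close. It gives the time, the measured TCP pose, the force and the opening at its end, in the units of the state.
- manip.state(): the state, without advancing time (a new reading comes with each control period).
- vision.read_camera(name): name is "side" or "top" or "wrist"; returns the picture (400x640x3 uint8, blue, green, red); there is no depth.
- vision.camera_info(name): a dict with "vertical_fov" (degrees; the focal length in pixels is half the picture's height over the tangent of half this angle, whatever the lens; pixels are square), "cx", "cy" (the principal point, pixels), "origin" and "orientation" of the camera in the world. Camera axes: x right, y down, z forward; pixel columns grow to the right and rows downward; lengths in mm; the calibration is good to about 2 mm. A picture is of the moment at which its call begins: read the wrist's pose just before it. camera_info takes no time and is no camera call; for the wrist camera it gives the pose at the moment of the call.
- hand_in(): hands the job in, once; it reports no verdict.
Trained networks look in the newest picture that a camera, given by its name, has taken for a name from the list of things; names that differ only in an ending like _2 or _b are one class to them, and where a whole thing is asked for, a point or a joint stands for the part that bears it (a point fixed in the world has none). Each returns a list of dicts, best first, with "score" (0 to 1); they miss things now and then, are a little off and sometimes report something else, mostly with a low value. They report only what shows in the picture. A call takes as long as a camera call. They do not tell look-alikes from the thing itself.
- outline_of(camera, thing): "region" (400x640 bool, what is visible of it) and "at" ([row, column] in pixels, amid what is visible of it).
- place_of(camera, thing): "at" ([row, column] in pixels: a listed point, or the origin of a listed thing).
The state is a dict: "t": time; "q": joint angles; "joint_vel": joint speeds; "joint_efforts": joint torques, N m; "eef_pos": TCP position; "orientation": TCP orientation; "contact_force": force on the tool from outside, world axes, zero at the start; "moment": the same for the moment, N m; "opening": finger opening in mm.
Only numpy, scipy, OpenCV 4.12 (cv2) and the standard library are available. Lean on these libraries where they do the work, as an engineer would, in place of code of your own. Each camera call takes 0.05 s, during which the arm holds its last target.

## Working session

There is one attempt and no reset: what is moved stays moved. The work goes in short steps, Python scripts to look and compute and a shell command to move; the robot and the scene stay as the last step left them, time stands still between calls to the robot, and variables do not carry over. Pictures are saved under pics/ and viewed, and the job is handed in when it is done.

```bash
ls; mkdir -p pics; python3 - <<'E'
from rig import manip, vision
import cv2
print(manip.state())
for c in ["top","side","wrist"]:
    im=vision.read_camera(c); cv2.imwrite(f"pics/{c}0.png",im)
    print(c,vision.camera_info(c))
E
```

```text
pics
{'t': 0.0, 'q': array([67.06646867, 33.92547547,  2.76567952, 92.23709288, -1.90766451,
       54.01274951, -1.93023965]), 'joint_vel': array([ 0.05520894,  0.03668434, -0.01803291,  0.06502993, -0.04240834,
       -0.00688585,  0.03292388]), 'joint_efforts': array([ 1.64067174e-04, -5.48704863e+01,  1.54663503e+00, -1.98128003e+01,
        9.43423278e-03,  8.54587328e-03, -2.07703593e-06]), 'eef_pos': array([ 218.70332957, -690.34898641,  230.13887637]), 'orientation': array([ 1.79993447e+02,  1.29084172e-01, -7.24168399e+01]), 'contact_force': array([ 0.15214139, -0.86577207,  0.77193646]), 'moment': array([-0.04238997, -0.02364982,  0.01382115]), 'opening': 85.11227958499646}
top {'vertical_fov': 42.34130519275922, 'cx': 322.8835682461084, 'cy': 196.28744661387188, 'origin': array([ 346.42227445,   17.85467838, 1237.22819094]), 'orientation': array([-168.62074685,   -1.3689936 ,  -88.56285969])}
side {'vertical_fov': 51.92617616568017, 'cx': 315.12963851059214, 'cy': 195.49471859237536, 'origin': array([ 251.22603574, -614.02679716,  799.27076332]), 'orientation': array([-136.4126435 ,    0.73095075,  -28.82973326])}
wrist {'vertical_fov': 64.22065012286446, 'cx': 315.44627403919037, 'cy': 205.70495251295637, 'origin': array([ 282.41946759, -671.91175659,  372.77728182]), 'orientation': array([ 1.64731589e+02,  3.24146324e-02, -7.23132538e+01])}
```

View pics/top0.png

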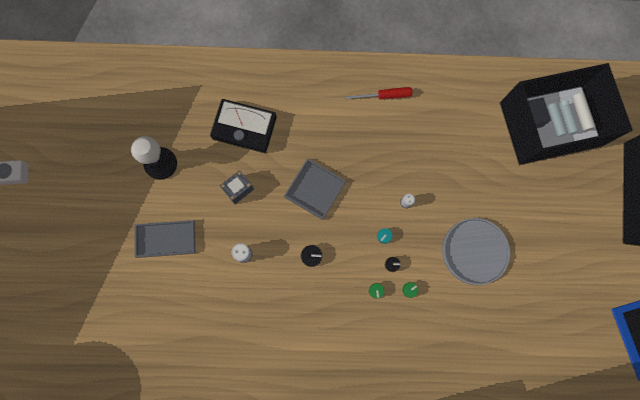

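View pics/side0.png

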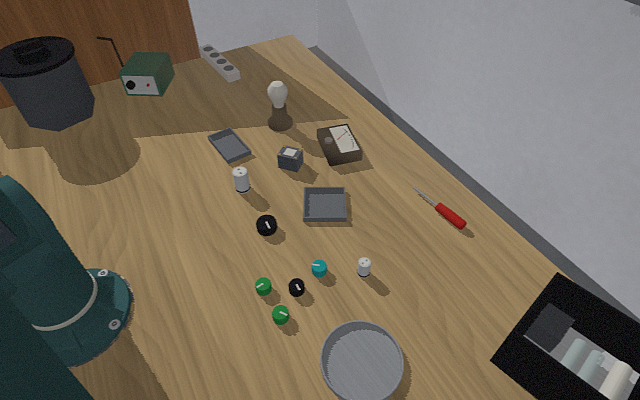

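View pics/wrist0.png

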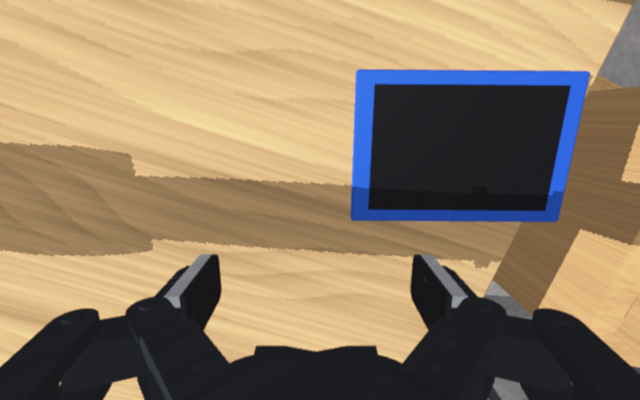

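The top view shows long tray (165,239), square tray (317,188), dish (478,251), large cap (241,253), small cap (407,200), transformer (237,187), black knobs (311,256) large and (392,264) small. The green and turquoise look-alikes are at (376,290), (411,289) and (385,236). Next I'll measure positions.

```bash
cat > h.py <<'E'
from rig import manip, vision, outline_of, place_of
import numpy as np, cv2
from scipy.spatial.transform import Rotation as R
def cam(c):
    i=vision.camera_info(c); f=200/np.tan(np.radians(i['vertical_fov']/2))
    return f,i['cx'],i['cy'],np.array(i['origin']),R.from_euler('xyz',i['orientation'],degrees=True).as_matrix()
def ray(C,u,v,z):
    f,cx,cy,o,M=C; d=M@np.array([(u-cx)/f,(v-cy)/f,1]); return o+d*(z-o[2])/d[2]
def proj(C,p):
    f,cx,cy,o,M=C; q=M.T@(np.array(p,float)-o); return np.array([cx+f*q[0]/q[2],cy+f*q[1]/q[2]])
E
python3 - <<'E'
from h import *
for c in ["top","side"]:
    vision.read_camera(c); C=cam(c)
    for n in "cap_large cap_small knob_large knob_small transformer round_dish long_tray square_tray test_lamp meter".split():
        r=place_of(c,n)
        print(c,n,[(round(x['score'],2),np.round(x['at']).tolist(),np.round(ray(C,x['at'][1],x['at'][0],0)[:2]).tolist()) for x in r[:4]])
E
```

```text
top cap_large [(0.8, [253.0, 242.0], [452.0, 184.0])]
top cap_small [(0.7, [200.0, 407.0], [593.0, -212.0])]
top knob_large [(0.59, [260.0, 311.0], [441.0, 19.0])]
top knob_small [(0.77, [290.0, 407.0], [377.0, -211.0]), (0.65, [234.0, 385.0], [508.0, -158.0]), (0.57, [262.0, 390.0], [440.0, -170.0]), (0.45, [288.0, 374.0], [378.0, -131.0])]
top transformer [(0.74, [187.0, 239.0], [612.0, 200.0]), (0.62, [127.0, 246.0], [766.0, 191.0])]
top round_dish [(0.98, [249.0, 474.0], [477.0, -374.0])]
top long_tray [(0.8, [238.0, 166.0], [484.0, 367.0])]
top square_tray [(0.97, [189.0, 317.0], [615.0, 10.0]), (0.33, [262.0, 389.0], [440.0, -168.0])]
top test_lamp [(0.64, [166.0, 162.0], [661.0, 391.0])]
top meter [(0.97, [128.0, 245.0], [764.0, 194.0])]
side cap_large [(0.89, [189.0, 242.0], [446.0, 177.0])]
side cap_small [(0.52, [290.0, 296.0], [434.0, -173.0]), (0.47, [277.0, 363.0], [581.0, -218.0])]
side knob_large [(0.78, [229.0, 265.0], [444.0, 18.0]), (0.6, [275.0, 363.0], [583.0, -214.0])]
side knob_small [(0.82, [318.0, 281.0], [377.0, -217.0]), (0.79, [289.0, 294.0], [431.0, -169.0]), (0.66, [288.0, 267.0], [380.0, -136.0]), (0.48, [271.0, 317.0], [499.0, -153.0])]
side transformer [(0.7, [163.0, 289.0], [605.0, 208.0])]
side round_dish [(0.65, [365.0, 365.0], [475.0, -384.0])]
side long_tray [(0.59, [148.0, 229.0], [477.0, 359.0])]
side square_tray [(0.57, [203.0, 323.0], [614.0, 23.0])]
side test_lamp [(0.94, [123.0, 280.0], [667.0, 397.0])]
side meter []
```

```bash
python3 - <<'E'
import cv2
im=cv2.imread('pics/top0.png'); 
cv2.imwrite('pics/topcropA.png',cv2.resize(im[120:320,120:320],None,fx=3,fy=3,interpolation=cv2.INTER_CUBIC))
cv2.imwrite('pics/topcropB.png',cv2.resize(im[140:310,280:520],None,fx=3.3,fy=3.3,interpolation=cv2.INTER_CUBIC))
E
```

```text
(no output)
```

View pics/topcropA.png

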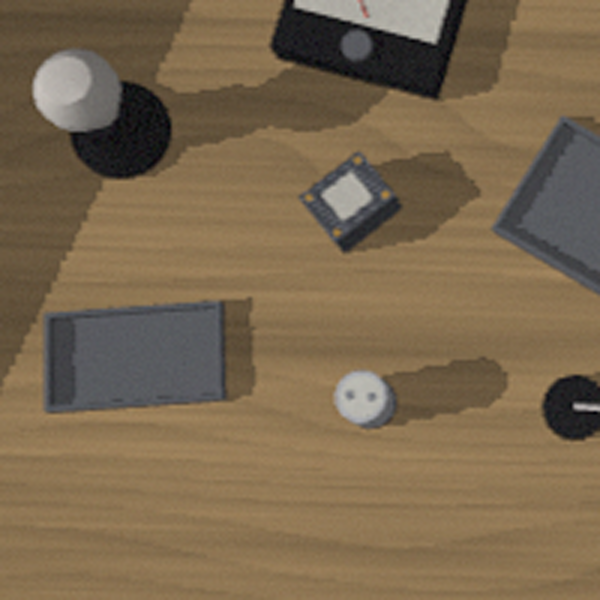

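View pics/topcropB.png

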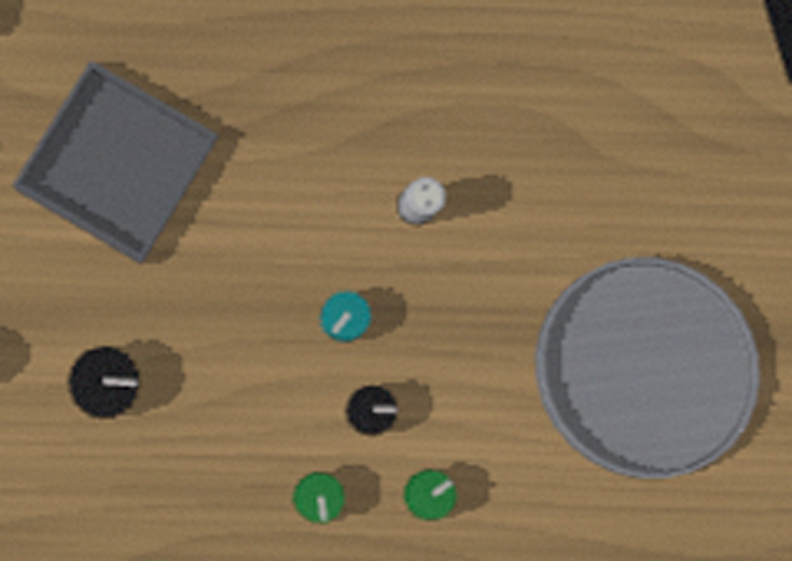

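```bash
python3 - <<'E'
from h import *
C=cam("top")
A=lambda x,y:(120+(x+.5)/3-.5,120+(y+.5)/3-.5)
B=lambda x,y:(280+(x+.5)/3.3-.5,140+(y+.5)/3.3-.5)
def s(n,p,z): print(n,np.round(ray(C,*p,z)[:2],1))
s('capL',A(363,397),65); s('capS',B(425,199),45); s('kL',B(104,382),26); s('kS',B(371,411),24)
for n,f,pts,z in [('tr',A,[(358,153),(400,195),(343,241),(300,198)],48),('long',A,[(45,314),(221,301),(225,401),(47,411)],16),('sq',B,[(93,63),(217,135),(144,262),(13,185)],16)]:
    P=np.array([ray(C,*f(*p),z)[:2] for p in pts]); print(n,np.round(P,1).tolist(),'c',np.round(P.mean(0),1))
    for i in range(4):
        d=P[(i+1)%4]-P[i]; print('  edge',np.round(np.hypot(*d),1),np.round(np.degrees(np.arctan2(d[1],d[0]))%180,1))
s('dish',B(649,367),16); s('dl',B(538,367),16); s('dr',B(760,367),16)
for n,p in [('teal',B(346,316)),('g1',B(319,497)),('g2',B(430,495))]: s(n,p,24)
# side check
S=cam('side')
print('side capL pred',proj(S,(452,184,0)),'sq',proj(S,(615,12,4)))
E
```

```text
capL [449.2 178.2]
capS [ 584.3 -206.9]
kL [449.1  18.9]
kS [ 433.9 -171.2]
tr [[642.3, 195.3], [609.4, 160.5], [571.4, 202.9], [604.7, 238.4]] c [607.  199.3]
  edge 47.8 46.6
  edge 56.9 131.9
  edge 48.7 46.9
  edge 57.3 131.1
long [[511.9, 438.4], [526.3, 301.2], [447.4, 292.2], [435.9, 429.5]] c [480.4 365.3]
  edge 137.9 96.0
  edge 79.3 6.5
  edge 137.8 94.8
  edge 76.5 6.7
sq [[685.5, 34.0], [633.5, -58.9], [537.5, -7.5], [591.5, 89.5]] c [612.   14.3]
  edge 106.5 60.8
  edge 109.0 151.9
  edge 111.1 60.9
  edge 109.2 149.4
dish [ 471.4 -373.5]
dl [ 469.2 -293. ]
dr [ 473.6 -454.3]
teal [ 501.2 -153.3]
g1 [ 372.9 -134.4]
g2 [ 376.3 -212.7]
side capL pred [242.87465284 186.8935569 ] sq [325.42958621 204.59395145]
```

Edge lengths agree with the given sizes (tray 138x78, square ~109, transformer 57x48, dish 161). I'll start with the small capacitor.

```bash
cat >> h.py <<'E'
def go(x,y,z,yaw):
    s=manip.state(); M=R.from_euler('xyz',s['orientation'],degrees=True)
    T=R.from_euler('xyz',[180,0,yaw],degrees=True)
    d=M.as_matrix().T@(np.array([x,y,z])-s['eef_pos']); w=(M.inv()*T).as_rotvec(degrees=True)
    print('shift m',np.round(d/1000,4),'rot',np.round(w,2),'| t',round(s['t'],2),'pos',np.round(s['eef_pos'],1),'ori',np.round(s['orientation'],2),'op',round(s['opening'],1),'F',np.round(s['contact_force'],1))
E
python3 -c "
from h import *
go(584,-209,190,6)"
```

```text
shift m [-0.3494 -0.4936  0.0413] rot [  0.    -0.   -78.42] | t 1.25 pos [ 219.  -691.2  231.3] ori [180.    -0.   -72.42] op 85.0 F [-0.1  0.7 -0. ]
```

```bash
python3 -m jog '[[[0.07,-0.349,-0.494,0.041,0,0,-78.4],[0.07,-0.349,-0.494,0.041,0,0,-78.4],[0.07,-0.349,-0.494,0.041,0,0,-78.4],[0.07,-0.349,-0.494,0.041,0,0,-78.4],[0.07,-0.349,-0.494,0.041,0,0,-78.4],[0.07,-0.349,-0.494,0.041,0,0,-78.4],[0.07,-0.349,-0.494,0.041,0,0,-78.4],[0.07,-0.349,-0.494,0.041,0,0,-78.4],[0.07,-0.349,-0.494,0.041,0,0,-78.4],[0.07,-0.349,-0.494,0.041,0,0,-78.4],[0.07,-0.349,-0.494,0.041,0,0,-78.4],[0.07,-0.349,-0.494,0.041,0,0,-78.4]]]'; python3 -c "
from h import *
go(584,-209,190,6)"
```

```text
t: 2.25
eef_pos: [521.3, -292.4, 197.6]
orientation: [180.0, -0.0, 6.2]
contact_force: [-0.1, -0.6, 0.6]
opening: 69.9
shift m [ 0.0713 -0.0762  0.0076] rot [ 0.01 -0.03  0.17] | t 2.25 pos [ 521.3 -292.4  197.6] ori [ 1.7999e+02 -3.0000e-02  6.1700e+00] op 69.9 F [-0.1 -0.6  0.6]
```

```bash
python3 -m jog '[[[0.07,0.0713,-0.0762,0.0076,0,0,0],[0.07,0.0713,-0.0762,0.0076,0,0,0],[0.07,0.0713,-0.0762,0.0076,0,0,0],[0.07,0.0713,-0.0762,0.0076,0,0,0],[0.07,0.0713,-0.0762,0.0076,0,0,0]]]'; python3 - <<'E'
from h import *
go(584,-209,190,6)
im=vision.read_camera('wrist'); cv2.imwrite('pics/w1.png',im)
C=cam('wrist')
for n in ['cap_small']:
    for r in place_of('wrist',n): print('place',r['score'],r['at'],ray(C,r['at'][1],r['at'][0],0)[:2])
    for r in outline_of('wrist',n): 
        v,u=np.nonzero(r['region']); print('out',r['score'],r['at'],u.min(),u.max(),v.min(),v.max())
E
```

```text
t: 2.67
eef_pos: [584.4, -208.6, 189.9]
orientation: [-180.0, -0.0, 6.2]
contact_force: [-0.3, 0.3, -0.8]
opening: 70.3
shift m [-0.0005  0.0004 -0.0001] rot [-0.02 -0.02  0.2 ] | t 2.67 pos [ 584.4 -208.6  189.9] ori [-1.7998e+02 -2.0000e-02  6.2000e+00] op 70.3 F [-0.3  0.3 -0.8]
place 0.87 [184.3, 317.1] [ 585.16436678 -212.88367413]
out 0.65 [190.1, 316.5] 305 332 173 208
```

View pics/w1.png

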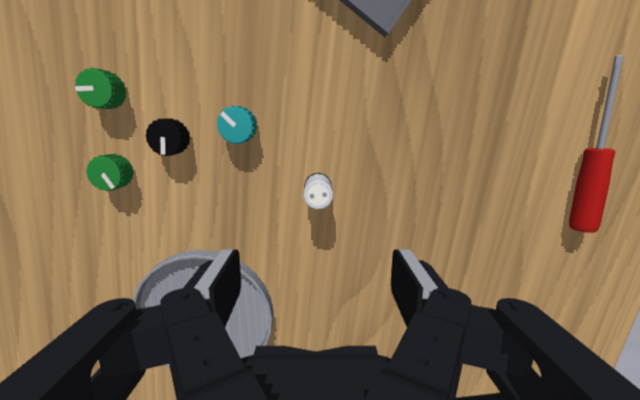

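The wrist picture shows the cap's top at (318,194), and its visible base agrees with (585,-213).

```bash
python3 - <<'E'
from h import *
C=cam('wrist')
for n,p,z in [('capS',(318,195),45),('kS',(167,134.5),24),('teal',(236,122),24),('g',(98,87.5),24),('g2',(108,171),24)]: print(n,ray(C,*p,z)[:2])
go(584.5,-211,14,6)
E
```

```text
capS [ 584.87624108 -215.71828969]
kS [ 437.4112683  -177.02322325]
teal [ 501.8733737  -158.85534619]
g [ 375.70796151 -141.37991307]
g2 [ 379.50454909 -217.96024942]
shift m [ 0.0027 -0.0017  0.1758] rot [ 0.07  0.07 -0.19] | t 2.82 pos [ 582.2 -212.7  189.8] ori [1.7993e+02 7.0000e-02 5.8100e+00] op 69.8 F [-0.7 -0.7  0.2]
```

```bash
python3 - <<'E'
from h import *
p=np.array([218.958,-691.149,231.302]); yaw=-72.4169
M=R.from_euler('xyz',[180,0,-72.42],degrees=True).as_matrix()
p1=p+M@np.array([-349,-494,41.]); 
print(p1)
P=[];Q=[]
for i in range(12):
    vision.read_camera('wrist'); P.append(manip.state()['eef_pos']); C=cam('wrist'); Q.append(ray(C,318,195,45)[:2])
print(np.mean(P,0),np.std(P,0)); print(np.mean(Q,0),np.std(Q,0))
c=[place_of('wrist','cap_small')[0]['at'] for _ in range(3)]; print(c)
E
```

```text
[ 584.47533746 -209.24229117  190.302     ]
[ 582.89859282 -211.47863246  189.91070006] [0.42596225 0.83027372 0.04169552]
[ 585.71151194 -214.41249666] [0.47786859 0.89083374]
[[181.4, 320.1], [181.4, 320.1], [181.4, 320.1]]
```

```bash
python3 -m jog '[[[0.07,0.002,0.002,0.04,0,0,0],[0.07,0.002,0.002,0.08,0,0,0],[0.07,0.002,0.002,0.12,0,0,0],[0.07,0.002,0.002,0.15,0,0,0],[0.07,0.002,0.002,0.17,0,0,0],[0.07,0.002,0.002,0.176,0,0,0],[0.07,0.002,0.002,0.176,0,0,0],[0.02,0.002,0.002,0.176,0,0,0],[0.02,0.002,0.002,0.176,0,0,0],[0.02,0.002,0.002,0.176,0,0,0],[0.02,0.002,0.002,0.176,0,0,0],[0.02,0.002,0.002,0.176,0,0,0]]]' 30; python3 - <<'E'
from h import *
im=vision.read_camera('wrist'); cv2.imwrite('pics/w2.png',im); go(480,365,190,6)
E
```

```text
t: 4.57
eef_pos: [586.9, -212.7, 15.7]
orientation: [179.9, -0.2, 6.0]
contact_force: [-0.8, -0.2, 7.0]
opening: 27.2
shift m [-0.0457 -0.5854 -0.1752] rot [ 0.07 -0.15 -0.03] | t 4.62 pos [ 586.8 -212.7   15.7] ori [ 1.7993e+02 -1.5000e-01  5.9700e+00] op 26.8 F [-0.2 -0.1  5.9]
```

View pics/w2.png

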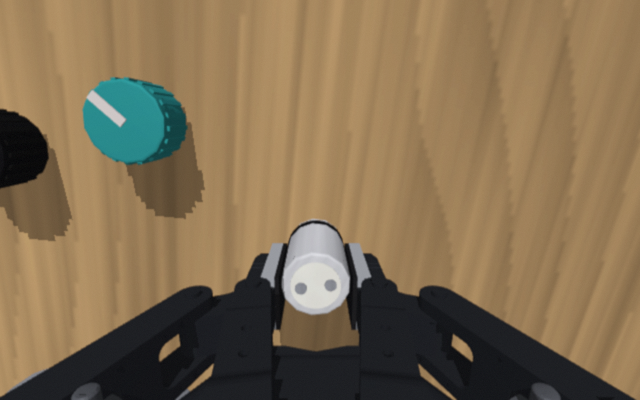

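```bash
python3 -m jog '[[[0.02,0,0,-0.04,0,0,0],[0.02,0,0,-0.08,0,0,0],[0.02,-0.003,-0.03,-0.11,0,0,0],[0.02,-0.006,-0.065,-0.13,0,0,0],[0.02,-0.009,-0.105,-0.14,0,0,0],[0.02,-0.012,-0.145,-0.15,0,0,0],[0.02,-0.015,-0.185,-0.16,0,0,0],[0.02,-0.018,-0.225,-0.17,0,0,0],[0.02,-0.021,-0.265,-0.175,0,0,0],[0.02,-0.024,-0.305,-0.175,0,0,0],[0.02,-0.027,-0.345,-0.175,0,0,0],[0.02,-0.03,-0.385,-0.175,0,0,0]]]';  python3 -m jog '[[[0.02,-0.003,-0.04,0,0,0,0],[0.02,-0.006,-0.08,0,0,0,0],[0.02,-0.009,-0.12,0,0,0,0],[0.02,-0.012,-0.15,0,0,0,0],[0.02,-0.014,-0.17,0,0,0,0],[0.02,-0.014,-0.18,0,0,0,0],[0.02,-0.014,-0.18,0,0,0,0]]]'
python3 - <<'E'
from h import *
im=vision.read_camera('wrist'); cv2.imwrite('pics/w3.png',im); go(480,365,190,6)
print(cam('wrist'))
E
```

```text
t: 5.62
eef_pos: [515.0, 169.1, 189.7]
orientation: [180.0, -0.1, 6.0]
contact_force: [0.9, -0.3, -0.9]
opening: 27.2
t: 6.2
eef_pos: [482.0, 348.1, 189.4]
orientation: [-179.9, -0.0, 6.2]
contact_force: [-1.2, -0.4, 0.0]
opening: 27.3
shift m [-0.0007 -0.02   -0.001 ] rot [ 0.02 -0.01  0.06] | t 6.25 pos [482.8 345.2 189. ] ori [ 1.7998e+02 -1.0000e-02  6.0600e+00] op 27.4 F [ 0.1 -0.9 -0.4]
(np.float64(318.6997234693453), 315.44627403919037, 205.70495251295637, array([475.97841091, 410.16066416, 331.41928065]), array([[ 9.94216899e-01,  1.03558624e-01,  2.84318473e-02],
       [ 1.07390673e-01, -9.58846744e-01, -2.62831059e-01],
       [ 4.33613498e-05,  2.64364396e-01, -9.64422866e-01]]))
```

View pics/w3.png

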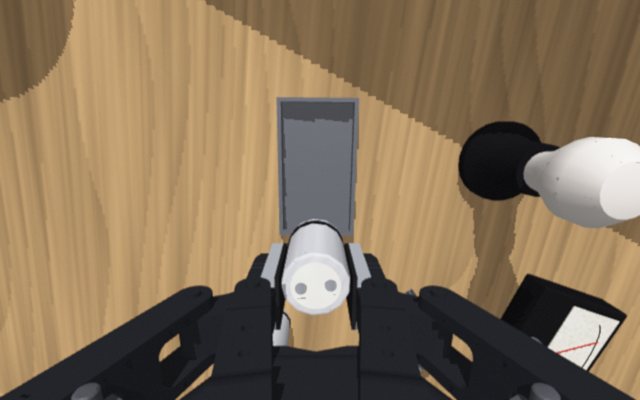

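```bash
python3 - <<'E'
from h import *
Cs=[]
for i in range(6):
    vision.read_camera('wrist'); Cs.append((cam('wrist'),manip.state()['eef_pos']))
for p in [(277,98),(358,98),(279.5,236),(353,237)]:
    print(p,np.mean([ray(C,*p,16)[:2] for C,_ in Cs],0))
c=[ray(C,*p,16)[:2] for C,_ in Cs for p in [(277,98),(358,98),(279.5,236),(353,237)]]
print('centre',np.mean(c,0),'pos',np.mean([e for _,e in Cs],0))
go(477,395,18,6)
E
```

```text
(277, 98) [439.37001441 421.91333105]
(358, 98) [514.92863758 429.75192308]
(279.5, 236) [451.82018579 284.59490028]
(353, 237) [528.93853496 291.47950413]
centre [483.76434319 356.93491463] pos [483.71986607 342.65948695 188.71546622]
shift m [-0.0014 -0.0525  0.1707] rot [ 0.06  0.01 -0.18] | t 6.55 pos [483.7 343.1 188.8] ori [1.7994e+02 1.0000e-02 5.8200e+00] op 27.1 F [-0.7 -0.3 -0.5]
```

```bash
python3 - <<'E'
from h import *
a=[]
for i in range(6):
    vision.read_camera('wrist'); C=cam('wrist'); e=manip.state()['eef_pos']; a.append([*proj(C,e+[0,0,30]),*proj(C,e+[0,10,30])])
print(np.mean(a,0),np.std(a,0))
go(478,391,18,6)
E
```

```text
[314.95633103 290.0048955  317.66149611 266.9538461 ] [0.05000273 0.04347872 0.05109811 0.04698349]
shift m [-0.0002 -0.0464  0.1709] rot [ 0.    0.   -0.04] | t 6.85 pos [483.  344.9 188.9] ori [180.     0.     5.96] op 27.1 F [-0.6  0.7 -0.5]
```

```bash
python3 -m jog '[[[0.02,0,-0.03,0.03,0,0,0],[0.02,0,-0.044,0.07,0,0,0],[0.02,0,-0.044,0.11,0,0,0],[0.02,0,-0.044,0.14,0,0,0],[0.02,0,-0.044,0.16,0,0,0],[0.02,0,-0.044,0.1705,0,0,0],[0.02,0,-0.044,0.1705,0,0,0],[0.02,0,-0.044,0.1705,0,0,0]]]'; python3 - <<'E'
from h import *
im=vision.read_camera('wrist'); cv2.imwrite('pics/w4.png',im); go(478,391,18,6)
E
```

```text
t: 7.52
eef_pos: [478.3, 389.3, 18.3]
orientation: [-180.0, 0.0, 6.0]
contact_force: [0.4, 1.0, -0.4]
opening: 27.3
shift m [-0.0005 -0.0017  0.0007] rot [-0.04 -0.04 -0.01] | t 7.57 pos [478.7 389.4  18.7] ori [-1.7996e+02 -4.0000e-02  5.9900e+00] op 27.3 F [ 0.   0.7 -0.2]
```

View pics/w4.png

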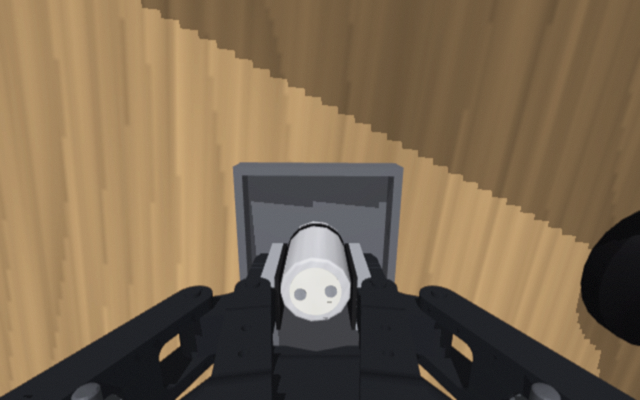

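```bash
python3 -m jog '[[[0.04,0,0,0,0,0,0],[0.06,0,0,0,0,0,0],[0.07,0,0,0,0,0,0],[0.07,0,0,0,0,0,0],[0.07,0,0,-0.02,0,0,0],[0.07,0,0,-0.06,0,0,0],[0.07,0,0,-0.1,0,0,0],[0.07,0,0,-0.14,0,0,0],[0.07,0,0,-0.17,0,0,0],[0.07,0,0,-0.17,0,0,0]]]'; python3 - <<'E'
from h import *
im=vision.read_camera('wrist'); cv2.imwrite('pics/w5.png',im); go(449,178,190,6)
E
```

```text
t: 8.4
eef_pos: [481.6, 392.4, 195.7]
orientation: [-179.5, -0.6, 6.0]
contact_force: [-0.0, 1.0, -0.0]
opening: 70.0
shift m [-0.0533  0.2085  0.0012] rot [-0.29 -0.41 -0.04] | t 8.45 pos [480.4 390.9 192.7] ori [-179.71   -0.41    5.96] op 70.0 F [ 0.5  0.4 -0.1]
```

View pics/w5.png

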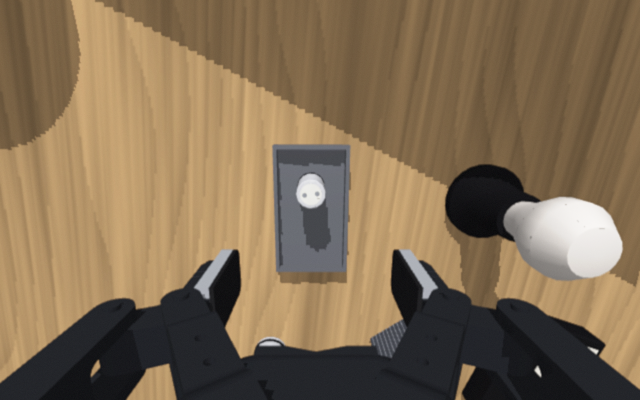

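The small capacitor stands upright in the tray. Next is the large one.

```bash
python3 -m jog '[[[0.075,-0.01,0.04,0,0,0,0],[0.075,-0.02,0.08,0,0,0,0],[0.075,-0.03,0.12,0,0,0,0],[0.075,-0.04,0.16,0,0,0,0],[0.075,-0.05,0.19,0,0,0,0],[0.075,-0.053,0.21,0,0,0,0],[0.075,-0.053,0.21,0,0,0,0],[0.075,-0.053,0.21,0,0,0,0]]]'; python3 - <<'E'
from h import *
im=vision.read_camera('wrist'); cv2.imwrite('pics/w6.png',im); go(449,178,190,6)
C=cam('wrist')
for r in outline_of('wrist','cap_large'): print(r['score'],r['at'])
for r in place_of('wrist','cap_large'): print(r['score'],r['at'],ray(C,r['at'][1],r['at'][0],0))
E
```

```text
t: 9.12
eef_pos: [446.8, 172.6, 187.5]
orientation: [179.9, 0.1, 5.8]
contact_force: [-0.5, 0.2, 0.5]
opening: 75.1
shift m [ 0.0021 -0.0034 -0.0022] rot [-0.01  0.05 -0.06] | t 9.17 pos [447.3 174.4 187.8] ori [-1.7999e+02  5.0000e-02  5.9400e+00] op 75.0 F [0.2 0.4 0.2]
0.61 [185.7, 320.0]
0.76 [177.7, 320.8] [452.3478487  180.29802339   0.        ]
```

View pics/w6.png

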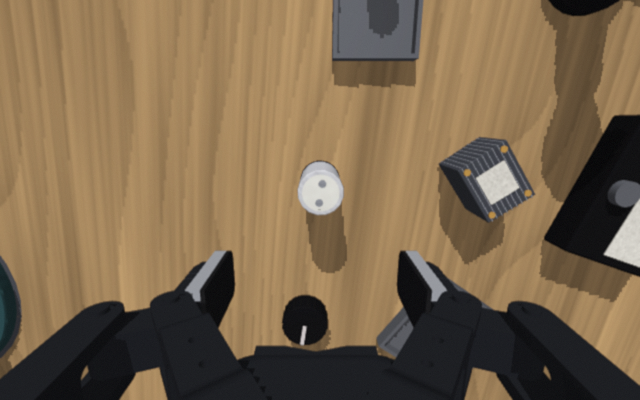

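```bash
python3 - <<'E'
from h import *
a=[]
for i in range(4):
    vision.read_camera('wrist'); C=cam('wrist'); e=manip.state()['eef_pos']; a.append([*ray(C,320,194,65)[:2],*e])
print(np.mean(a,0)); go(np.mean(a,0)[0],np.mean(a,0)[1],24,6)
E
```

```text
[451.35552497 179.35320709 447.62654748 175.96331518 188.25045485]
shift m [ 0.0042 -0.0031  0.1643] rot [-0.03  0.    0.09] | t 9.47 pos [447.6 175.7 188.3] ori [-179.97    0.      6.09] op 75.1 F [-0.2  0.2 -0.6]
```

```bash
python3 -m jog '[[[0.075,0.0035,-0.004,0.04,0,0,0],[0.075,0.0035,-0.004,0.08,0,0,0],[0.075,0.0035,-0.004,0.12,0,0,0],[0.075,0.0035,-0.004,0.15,0,0,0],[0.075,0.0035,-0.004,0.164,0,0,0],[0.075,0.0035,-0.004,0.164,0,0,0],[0.03,0.0035,-0.004,0.164,0,0,0],[0.03,0.0035,-0.004,0.164,0,0,0],[0.03,0.0035,-0.004,0.164,0,0,0],[0.03,0.0035,-0.004,0.164,0,0,0],[0.03,0.0035,-0.004,0.164,0,0,0],[0.03,0.0035,-0.004,0.164,0,0,0]]]' 35; python3 - <<'E'
from h import *
im=vision.read_camera('wrist'); cv2.imwrite('pics/w7.png',im); go(484,325,190,6)
e=manip.state()['eef_pos'];C=cam('wrist');print(proj(C,e+[0,0,65-e[2]]))
E
```

```text
t: 10.47
eef_pos: [451.5, 179.4, 25.8]
orientation: [-179.9, -0.2, 6.0]
contact_force: [-0.9, -0.4, 6.6]
opening: 39.2
shift m [ 0.0479 -0.1417 -0.1639] rot [-0.07 -0.16 -0.03] | t 10.52 pos [451.6 179.4  25.8] ori [-1.7993e+02 -1.6000e-01  5.9700e+00] op 39.3 F [-1.   0.2  7.3]
[315.19808041 302.9480666 ]
```

View pics/w7.png

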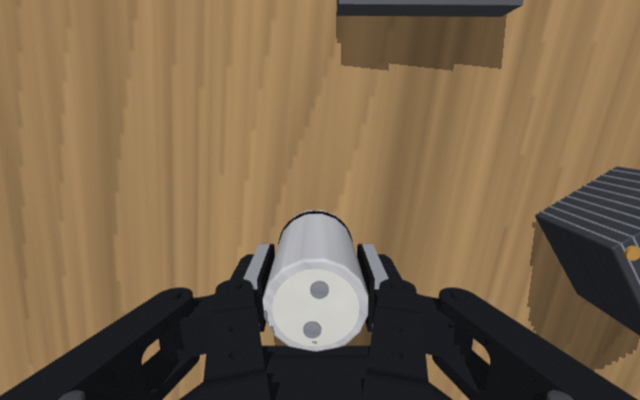

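```bash
python3 -m jog '[[[0.03,0,0,-0.03,0,0,0],[0.03,0,0,-0.06,0,0,0],[0.03,0.01,-0.03,-0.08,0,0,0],[0.03,0.022,-0.065,-0.085,0,0,0],[0.03,0.034,-0.1,-0.085,0,0,0],[0.03,0.045,-0.13,-0.085,0,0,0],[0.03,0.05,-0.146,-0.085,0,0,0],[0.03,0.05,-0.146,-0.085,0,0,0],[0.03,0.05,-0.146,-0.085,0,0,0]]]'; python3 - <<'E'
from h import *
im=vision.read_camera('wrist'); cv2.imwrite('pics/w8.png',im); go(485.5,331.5,30,6)
E
```

```text
t: 11.27
eef_pos: [484.9, 329.9, 109.8]
orientation: [-180.0, -0.0, 6.1]
contact_force: [0.8, 0.8, -0.8]
opening: 39.2
shift m [ 0.0012 -0.0035  0.0794] rot [ 0.09  0.04 -0.04] | t 11.32 pos [484.7 328.  109.4] ori [1.7991e+02 4.0000e-02 5.9600e+00] op 39.6 F [-0.1  0.4 -0.8]
```

View pics/w8.png

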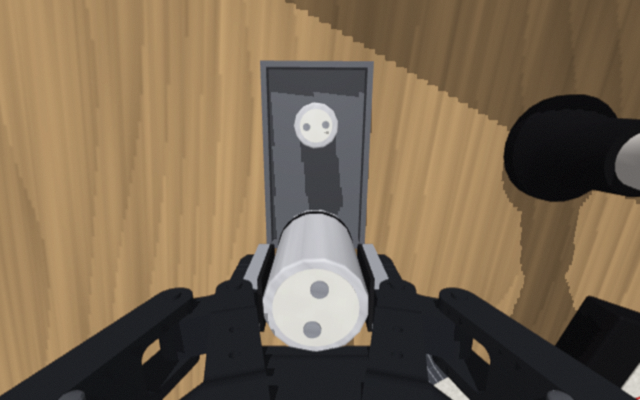

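```bash
python3 -m jog '[[[0.03,0,-0.002,0.03,0,0,0],[0.03,0,-0.002,0.055,0,0,0],[0.03,0,-0.002,0.072,0,0,0],[0.03,0,-0.002,0.08,0,0,0],[0.03,0,-0.002,0.0805,0,0,0],[0.03,0,-0.002,0.0805,0,0,0],[0.05,0,-0.002,0.0805,0,0,0],[0.06,0,-0.002,0.0805,0,0,0],[0.07,0,-0.002,0.0805,0,0,0],[0.07,0,-0.002,0.0805,0,0,0]]]'; python3 -m jog '[[[0.07,0,0,-0.03,0,0,0],[0.07,0,0,-0.07,0,0,0],[0.07,0,0,-0.11,0,0,0],[0.07,0,0,-0.15,0,0,0],[0.07,0,0,-0.16,0,0,0],[0.07,0,0,-0.16,0,0,0]]]'; python3 - <<'E'
from h import *
im=vision.read_camera('wrist'); cv2.imwrite('pics/w9.png',im); go(449,19,190,6)
E
```

```text
t: 12.15
eef_pos: [485.2, 331.0, 29.2]
orientation: [-180.0, -0.0, 6.0]
contact_force: [-0.7, -0.9, -0.0]
opening: 69.9
t: 12.65
eef_pos: [487.1, 333.1, 193.1]
orientation: [-179.8, -0.4, 6.0]
contact_force: [-0.5, 0.8, -0.8]
opening: 69.9
shift m [-6.910e-02  3.073e-01 -1.000e-04] rot [-0.1  -0.2  -0.04] | t 12.7 pos [485.8 331.8 190.7] ori [-179.9    -0.2     5.96] op 70.2 F [ 0.2 -0.5  0.5]
```

View pics/w9.png

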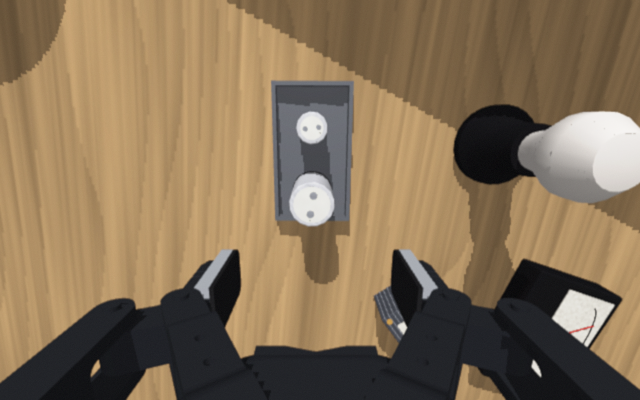

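```bash
python3 - <<'E'
from h import *
C=cam('wrist')
print('L',ray(C,312,204,69),'S',ray(C,312,128,49))
print('corners',[np.round(ray(C,*p,16)[:2],1) for p in [(271.5,82),(353,82),(276,219),(349,220)]])
E
```

```text
L [484.03746414 326.18833934  69.        ] S [477.43554779 388.66630826  49.        ]
corners [array([435.5, 425.3]), array([511. , 433.3]), array([449.5, 292.1]), array([525.3, 299. ])]
```

```bash
python3 -m jog '[[[0.075,-0.009,0.038,0,0,0,7],[0.075,-0.018,0.076,0,0,0,14],[0.075,-0.027,0.114,0,0,0,21],[0.075,-0.036,0.152,0,0,0,28],[0.075,-0.045,0.19,0,0,0,35],[0.075,-0.054,0.228,0,0,0,42],[0.075,-0.063,0.266,0,0,0,49],[0.075,-0.069,0.295,0,0,0,56],[0.075,-0.069,0.307,0.01,0,0,63],[0.075,-0.069,0.307,0.02,0,0,70],[0.075,-0.069,0.307,0.03,0,0,77],[0.075,-0.069,0.307,0.04,0,0,84]]]';  python3 -m jog '[[[0.075,0,0,0,0,0,6],[0.075,0,0,0,0,0,12],[0.075,0,0,0,0,0,12],[0.075,0,0,0,0,0,12]]]'
python3 - <<'E'
from h import *
im=vision.read_camera('wrist'); cv2.imwrite('pics/w10.png',im); go(449,19,2,-90)
C=cam('wrist')
for r in place_of('wrist','knob_large'): print(r['score'],r['at'],ray(C,r['at'][1],r['at'][0],0))
E
```

```text
t: 13.7
eef_pos: [446.7, 17.6, 147.0]
orientation: [179.8, -0.0, -78.5]
contact_force: [-1.1, 0.4, 0.1]
opening: 74.9
t: 14.03
eef_pos: [447.0, 18.5, 147.6]
orientation: [179.8, -0.1, -89.9]
contact_force: [-0.9, -0.1, 1.5]
opening: 74.8
shift m [-0.0005 -0.002   0.146 ] rot [ 0.13 -0.04  0.14] | t 14.08 pos [447.4  18.6 148. ] ori [ 1.7987e+02 -4.0000e-02 -8.9860e+01] op 75.1 F [-0.4  0.5 -0.7]
0.88 [186.1, 317.5] [453.45766793  14.89213709   0.        ]
```

View pics/w10.png

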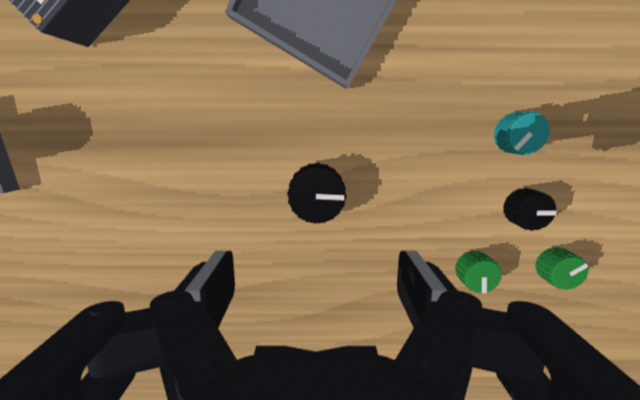

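```bash
python3 - <<'E'
from h import *
a=[]
for i in range(5):
    vision.read_camera('wrist'); C=cam('wrist'); e=manip.state()['eef_pos']; a.append([*ray(C,316.5,194.5,26)[:2],*ray(C,530,209,24)[:2],*e])
m=np.mean(a,0);print(m); go(m[0],m[1],2,-90)
E
```

```text
[ 452.42272215   16.07158385  439.37477913 -170.14955057  448.11903261
   18.63302167  148.73725207]
shift m [ 0.0026 -0.0041  0.1469] rot [-0.01  0.01  0.01] | t 14.38 pos [448.3  18.6 148.9] ori [-1.7999e+02  1.0000e-02 -8.9990e+01] op 75.1 F [ 0.5 -0.7 -0.3]
```

```bash
python3 -m jog '[[[0.075,0.002,-0.003,0.04,0,0,0],[0.075,0.002,-0.003,0.08,0,0,0],[0.075,0.002,-0.003,0.11,0,0,0],[0.075,0.002,-0.003,0.135,0,0,0],[0.075,0.002,-0.003,0.146,0,0,0],[0.075,0.002,-0.003,0.146,0,0,0],[0.04,0.002,-0.003,0.146,0,0,0],[0.04,0.002,-0.003,0.146,0,0,0],[0.04,0.002,-0.003,0.146,0,0,0],[0.04,0.002,-0.003,0.146,0,0,0],[0.04,0.002,-0.003,0.146,0,0,0]]]' 35; python3 - <<'E'
from h import *
im=vision.read_camera('wrist'); cv2.imwrite('pics/w11.png',im); go(480,-373,148,-90)
e=manip.state()['eef_pos'];C=cam('wrist');print(proj(C,e+[0,0,26-e[2]]))
E
```

```text
t: 15.3
eef_pos: [452.1, 16.8, 4.0]
orientation: [-179.9, 0.0, -90.0]
contact_force: [-0.9, 0.1, 6.2]
opening: 48.5
shift m [ 0.3897 -0.0283 -0.1441] rot [-0.13  0.01 -0.02] | t 15.35 pos [452.1  16.8   3.9] ori [-1.7987e+02  1.0000e-02 -9.0020e+01] op 48.5 F [-0.3 -1.2  8. ]
[311.90578358 283.52419646]
```

View pics/w11.png

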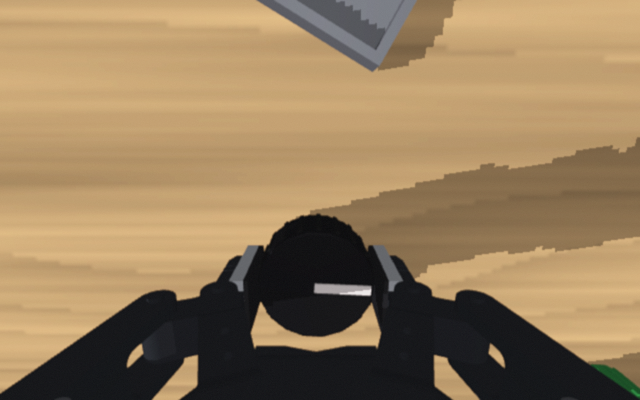

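```bash
python3 -m jog '[[[0.04,0,0,-0.035,0,0,0],[0.04,0.01,0,-0.07,0,0,0],[0.04,0.035,-0.003,-0.1,0,0,0],[0.04,0.07,-0.006,-0.12,0,0,0],[0.04,0.11,-0.009,-0.13,0,0,0],[0.04,0.15,-0.012,-0.135,0,0,0],[0.04,0.19,-0.015,-0.14,0,0,0],[0.04,0.23,-0.018,-0.144,0,0,0],[0.04,0.27,-0.021,-0.144,0,0,0],[0.04,0.31,-0.024,-0.144,0,0,0],[0.04,0.345,-0.027,-0.144,0,0,0],[0.04,0.375,-0.028,-0.144,0,0,0]]]'; python3 -m jog '[[[0.04,0.015,0,0,0,0,0],[0.04,0.015,0,0,0,0,0],[0.04,0.015,0,0,0,0,0]]]'; python3 - <<'E'
from h import *
im=vision.read_camera('wrist'); cv2.imwrite('pics/w12.png',im); go(480,-373,148,-90)
C=cam('wrist')
for r in place_of('wrist','round_dish'): print(r['score'],r['at'],ray(C,r['at'][1],r['at'][0],0))
E
```

```text
t: 16.35
eef_pos: [478.8, -361.6, 147.5]
orientation: [-179.9, -0.1, -90.1]
contact_force: [0.3, -0.1, -0.3]
opening: 48.8
t: 16.6
eef_pos: [478.5, -372.7, 146.7]
orientation: [180.0, 0.1, -90.1]
contact_force: [0.6, 1.2, -0.8]
opening: 48.7
shift m [ 0.0019 -0.0011 -0.0014] rot [0.06 0.13 0.05] | t 16.65 pos [ 478.9 -371.1  146.6] ori [ 1.7994e+02  1.3000e-01 -8.9950e+01] op 48.8 F [ 1.   0.3 -1.1]
0.79 [198.8, 319.2] [ 473.36415571 -375.95965997    0.        ]
```

View pics/w12.png

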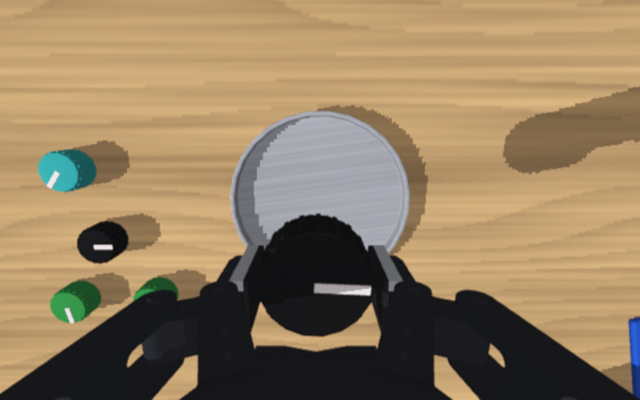

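```bash
python3 - <<'E'
from h import *
a=[]
for i in range(4):
    vision.read_camera('wrist'); C=cam('wrist'); e=manip.state()['eef_pos']; a.append([*ray(C,231,197,16)[:2],*ray(C,409.5,197,16)[:2],*ray(C,320,110.5,16)[:2],*e])
m=np.mean(a,0);print(m.round(1)); 
go(m[4]-80+35,(m[1]+m[3])/2,8,-90)
E
```

```text
[ 479.3 -297.7  480.  -455.1  552.8 -375.5  479.5 -370.7  146.8]
shift m [ 0.0053 -0.0282  0.1389] rot [0.01 0.06 0.14] | t 16.9 pos [ 479.6 -371.3  146.9] ori [ 1.7999e+02  6.0000e-02 -8.9860e+01] op 48.4 F [-0.3 -0.1 -1.2]
```

```bash
python3 -m jog '[[[0.04,0.004,-0.028,0.03,0,0,0],[0.04,0.004,-0.028,0.07,0,0,0],[0.04,0.004,-0.028,0.1,0,0,0],[0.04,0.004,-0.028,0.125,0,0,0],[0.04,0.004,-0.028,0.1385,0,0,0],[0.04,0.004,-0.028,0.1385,0,0,0],[0.055,0.004,-0.028,0.1385,0,0,0],[0.06,0.004,-0.028,0.1385,0,0,0],[0.06,0.004,-0.028,0.1385,0,0,0]]]'; python3 -m jog '[[[0.06,0,0,-0.02,0,0,0],[0.06,0,0,-0.05,0,0,0],[0.06,0,0,-0.09,0,0,0],[0.06,0,0,-0.13,0,0,0],[0.06,0,0,-0.14,0,0,0],[0.06,0,0,-0.14,0,0,0]]]';python3 - <<'E'
from h import *
im=vision.read_camera('wrist'); cv2.imwrite('pics/w13.png',im); go(437,-171,148,-90)
E
```

```text
t: 17.65
eef_pos: [507.7, -377.7, 9.4]
orientation: [-179.9, -0.1, -90.0]
contact_force: [-0.3, -0.4, -0.3]
opening: 60.2
t: 18.15
eef_pos: [509.8, -379.4, 153.7]
orientation: [-179.5, -0.3, -90.0]
contact_force: [0.4, -0.3, -0.5]
opening: 59.5
shift m [-0.2072  0.0714  0.0022] rot [-0.26 -0.17 -0.03] | t 18.2 pos [ 508.3 -378.2  151.2] ori [-1.7974e+02 -1.7000e-01 -9.0030e+01] op 59.8 F [-0.8 -0.9 -1. ]
```

View pics/w13.png

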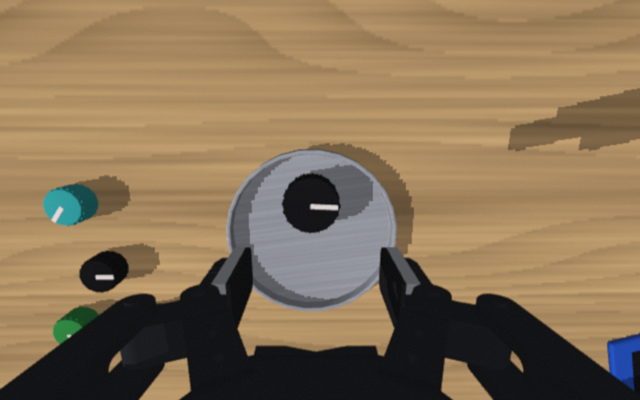

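The large knob lies flat in the dish's far half. The small black knob is next.

```bash
python3 -m jog '[[[0.06,-0.04,0.014,0,0,0,0],[0.06,-0.08,0.028,0,0,0,0],[0.06,-0.12,0.042,0,0,0,0],[0.06,-0.155,0.056,0,0,0,0],[0.06,-0.185,0.068,0,0,0,0],[0.06,-0.207,0.071,0,0,0,0],[0.06,-0.207,0.071,0,0,0,0],[0.06,-0.207,0.071,0,0,0,0]]]';python3 - <<'E'
from h import *
im=vision.read_camera('wrist'); cv2.imwrite('pics/w14.png',im); go(437,-171,2,-90)
C=cam('wrist')
for r in place_of('wrist','knob_small'): print(r['score'],r['at'],ray(C,r['at'][1],r['at'][0],0))
E
```

```text
t: 18.87
eef_pos: [435.0, -168.7, 147.4]
orientation: [179.9, 0.1, -89.8]
contact_force: [0.7, -0.4, 0.4]
opening: 59.9
shift m [ 0.0008 -0.0014  0.1457] rot [0.07 0.   0.03] | t 18.92 pos [ 435.8 -170.2  147.7] ori [179.93   0.   -89.97] op 59.7 F [-0.5 -0.   0.2]
0.88 [191.9, 323.0] [ 436.63390562 -178.93915178    0.        ]
0.65 [248.1, 364.3] [ 380.32662758 -219.86634751    0.        ]
0.6 [115.3, 302.4] [ 505.30089957 -160.31761877    0.        ]
0.57 [251.0, 281.0] [ 377.11725799 -138.22682757    0.        ]
```

View pics/w14.png

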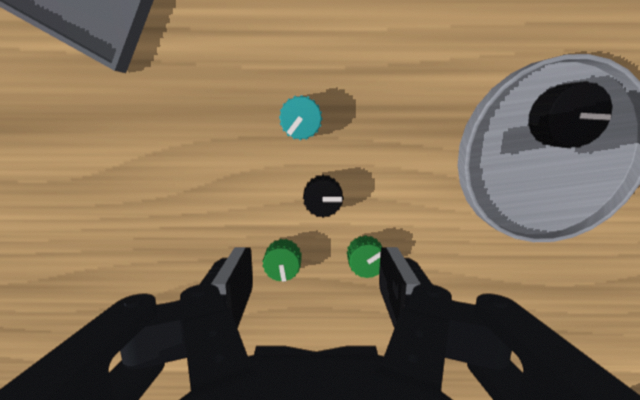

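```bash
python3 - <<'E'
from h import *
a=[]
for i in range(5):
    vision.read_camera('wrist'); C=cam('wrist'); e=manip.state()['eef_pos']; a.append([*ray(C,323,196,24)[:2],*ray(C,366,257,24)[:2],*ray(C,282,261,24)[:2],*ray(C,300,118,24)[:2],*e])
m=np.mean(a,0);print(m.round(1)); go(m[0],m[1],2,-90)
E
```

```text
[ 439.1 -179.8  382.2 -219.2  378.4 -142.9  503.8 -160.9  436.4 -171.6
  148.1]
shift m [ 0.0084 -0.0028  0.1462] rot [-0.   -0.02 -0.13] | t 19.22 pos [ 436.4 -171.4  148.2] ori [-1.800e+02 -2.000e-02 -9.013e+01] op 60.2 F [-0.4 -0.7  0.3]
```

```bash
python3 -m jog '[[[0.06,0.0065,-0.002,0.04,0,0,0],[0.06,0.0065,-0.002,0.08,0,0,0],[0.06,0.0065,-0.002,0.11,0,0,0],[0.06,0.0065,-0.002,0.135,0,0,0],[0.06,0.0065,-0.002,0.145,0,0,0],[0.06,0.0065,-0.002,0.145,0,0,0],[0.025,0.0065,-0.002,0.145,0,0,0],[0.025,0.0065,-0.002,0.145,0,0,0],[0.025,0.0065,-0.002,0.145,0,0,0],[0.025,0.0065,-0.002,0.145,0,0,0],[0.025,0.0065,-0.002,0.145,0,0,0]]]' 30; python3 - <<'E'
from h import *
im=vision.read_camera('wrist'); cv2.imwrite('pics/w15.png',im); go(437,-377,148,-90)
E
```

```text
t: 20.13
eef_pos: [439.2, -177.2, 4.8]
orientation: [-179.8, -0.1, -90.0]
contact_force: [-0.6, 0.4, 9.1]
opening: 33.3
shift m [ 0.1999  0.0017 -0.143 ] rot [-0.15 -0.06 -0.03] | t 20.18 pos [ 439.2 -177.2    4.8] ori [-1.7985e+02 -6.0000e-02 -9.0030e+01] op 33.0 F [-0.2 -0.3  8.2]
```

View pics/w15.png

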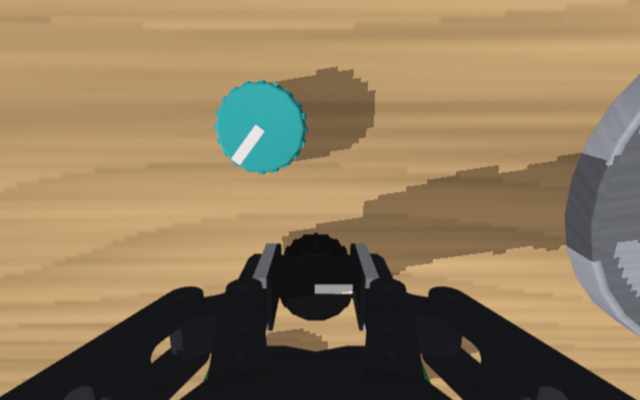

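```bash
python3 -m jog '[[[0.025,0,0,-0.035,0,0,0],[0.025,0.01,0,-0.07,0,0,0],[0.025,0.04,0,-0.09,0,0,0],[0.025,0.08,0,-0.09,0,0,0],[0.025,0.12,0.001,-0.09,0,0,0],[0.025,0.155,0.0015,-0.09,0,0,0],[0.025,0.185,0.0015,-0.09,0,0,0],[0.025,0.2,0.0015,-0.09,0,0,0],[0.025,0.2,0.0015,-0.09,0,0,0],[0.025,0.2,0.0015,-0.09,0,0,0]]]';python3 - <<'E'
from h import *
im=vision.read_camera('wrist'); cv2.imwrite('pics/w16.png',im); go(437,-377,9,-90)
E
```

```text
t: 21.02
eef_pos: [436.3, -376.4, 93.4]
orientation: [180.0, 0.0, -90.1]
contact_force: [-0.9, 0.5, -0.5]
opening: 32.8
shift m [ 0.0025 -0.0005  0.0843] rot [0.04 0.12 0.06] | t 21.07 pos [ 436.5 -374.6   93.3] ori [ 1.7996e+02  1.2000e-01 -8.9940e+01] op 32.8 F [-0.6  0.4 -0.3]
```

View pics/w16.png

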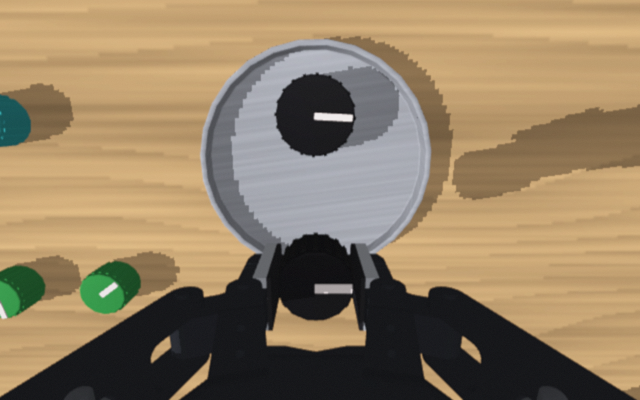

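```bash
python3 -m jog '[[[0.025,0.001,0,0.03,0,0,0],[0.025,0.001,0,0.06,0,0,0],[0.025,0.001,0,0.077,0,0,0],[0.025,0.001,0,0.085,0,0,0],[0.025,0.001,0,0.085,0,0,0],[0.035,0.001,0,0.085,0,0,0],[0.043,0.001,0,0.085,0,0,0],[0.043,0.001,0,0.085,0,0,0]]]'; python3 -m jog '[[[0.043,0,0,-0.02,0,0,0],[0.043,0,0,-0.05,0,0,0],[0.06,0,0,-0.09,0,0,0],[0.075,0,0,-0.13,0,0,0],[0.075,0,0,-0.16,0,0,0],[0.075,0,0,-0.16,0,0,0]]]';python3 - <<'E'
from h import *
im=vision.read_camera('wrist'); cv2.imwrite('pics/w17.png',im); go(607,196,190,46)
E
```

```text
t: 21.73
eef_pos: [437.3, -377.4, 9.2]
orientation: [-179.9, -0.0, -90.0]
contact_force: [-0.8, 1.0, 0.6]
opening: 43.0
t: 22.23
eef_pos: [440.2, -380.7, 175.7]
orientation: [-179.4, -0.5, -90.0]
contact_force: [0.5, -1.1, -0.0]
opening: 75.0
shift m [-0.5756 -0.1679 -0.0191] rot [   0.18   -0.67 -136.03] | t 22.28 pos [ 438.9 -379.6  172.9] ori [-179.57   -0.32  -90.04] op 75.2 F [ 0.8 -0.8 -0.4]
```

View pics/w17.png

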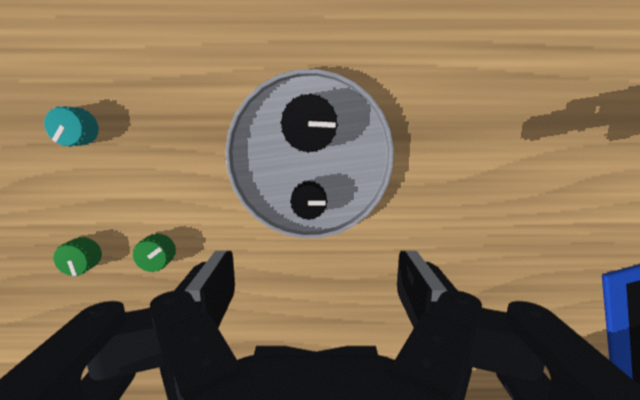

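```bash
python3 -m jog '[[[0.075,-0.039,-0.011,-0.002,0,0,4],[0.075,-0.078,-0.022,-0.004,0,0,8],[0.075,-0.117,-0.033,-0.006,0,0,12],[0.075,-0.156,-0.044,-0.008,0,0,16],[0.075,-0.195,-0.056,-0.01,0,0,20],[0.075,-0.234,-0.067,-0.012,0,0,24],[0.075,-0.273,-0.078,-0.014,0,0,28],[0.075,-0.312,-0.09,-0.016,0,0,32],[0.075,-0.351,-0.101,-0.018,0,0,36],[0.075,-0.39,-0.112,-0.019,0,0,40],[0.075,-0.429,-0.124,-0.019,0,0,44],[0.075,-0.468,-0.135,-0.019,0,0,44]]]';python3 - <<'E'
from h import *
vision.read_camera('top'); go(607,196,190,-134)
E
```

```text
t: 23.28
eef_pos: [571.2, 92.2, 186.5]
orientation: [180.0, -0.1, -134.1]
contact_force: [1.2, -0.4, 0.8]
opening: 74.9
shift m [-0.0894  0.0389 -0.0027] rot [0.18 0.39 0.69] | t 23.33 pos [573.9 104.3 186.6] ori [ 179.82    0.39 -133.31] op 74.7 F [ 1.6  7.2 -0. ]
```

```bash
python3 -m jog '[[[0.075,-0.037,0.015,0,0,0,0],[0.075,-0.07,0.03,0,0,0,0],[0.075,-0.089,0.038,0,0,0,0],[0.075,-0.089,0.038,0,0,0,0],[0.075,-0.089,0.038,0,0,0,0]]]';python3 - <<'E'
from h import *
im=vision.read_camera('wrist'); cv2.imwrite('pics/w18.png',im); go(607,196,190,-134)
C=cam('wrist')
for r in place_of('wrist','transformer'): print(r['score'],r['at'],ray(C,r['at'][1],r['at'][0],0))
E
```

```text
t: 23.75
eef_pos: [605.4, 182.1, 186.1]
orientation: [179.9, -0.1, -133.8]
contact_force: [-0.2, 0.2, 0.7]
opening: 75.1
shift m [-0.0129  0.01   -0.0038] rot [ 0.04 -0.16  0.01] | t 23.8 pos [605.2 179.8 186.3] ori [ 1.7996e+02 -1.6000e-01 -1.3399e+02] op 75.2 F [-0.8 -1.1 -0.4]
0.78 [193.2, 300.3] [609.28437463 195.89197828   0.        ]
```

View pics/w18.png

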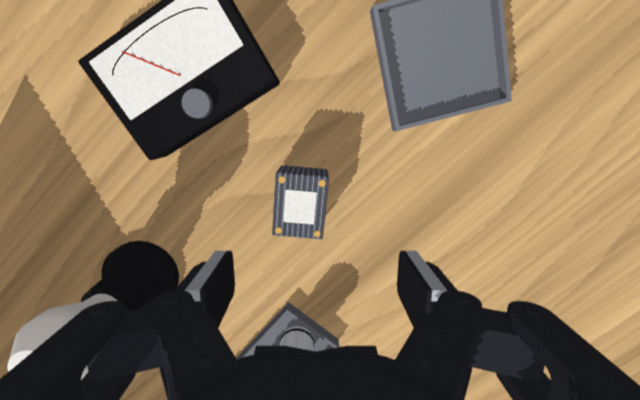

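```bash
python3 - <<'E'
import cv2
im=cv2.imread('pics/w18.png'); cv2.imwrite('pics/w18z.png',cv2.resize(im[150:250,250:350],None,fx=6,fy=6,interpolation=cv2.INTER_CUBIC))
E
```

```text
(no output)
```

View pics/w18z.png

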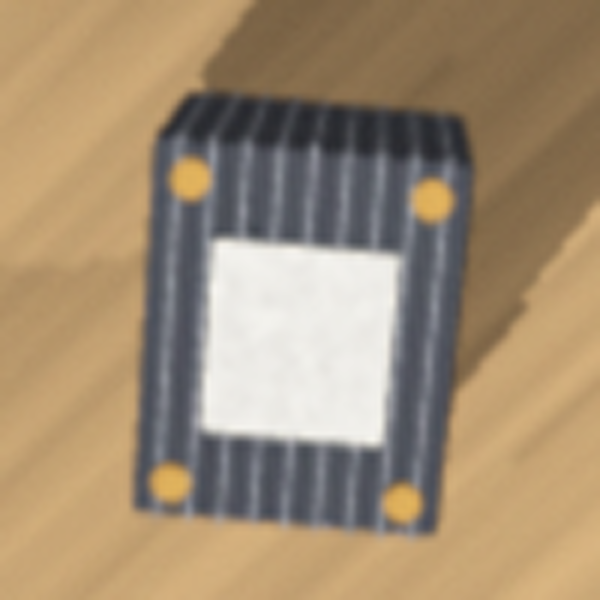

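```bash
python3 - <<'E'
from h import *
vision.read_camera('wrist'); C=cam('wrist')
P=np.array([ray(C,250+x/6,150+y/6,48)[:2] for x,y in [(157,140),(470,165),(437,533),(137,508)]])
print(P.round(1).tolist(),P.mean(0))
for i in range(4):
    d=P[(i+1)%4]-P[i]; print(np.hypot(*d).round(1),np.degrees(np.arctan2(d[1],d[0])).round(1))
s=manip.state()
go(P.mean(0)[0],P.mean(0)[1],18,-130)
Q=np.array([ray(C,u,v,16)[:2] for u,v in [(371,9),(394,130),(511,100)]]); print('tray',Q.round(1).tolist(),'centre',(Q[0]+Q[2])/2)
for i in (0,1):
    d=Q[i+1]-Q[i]; print(np.hypot(*d).round(1),np.degrees(np.arctan2(d[1],d[0])).round(1))
E
```

```text
[[643.8, 187.6], [608.8, 156.9], [570.0, 200.8], [605.6, 231.5]] [607.06253116 194.19684806]
46.6 -138.7
58.6 131.5
47.1 40.8
58.2 -49.0
shift m [-0.0131  0.01    0.1687] rot [ 0.01 -0.14 -4.16] | t 23.9 pos [605.5 178.1 186.8] ori [ 1.8000e+02 -1.4000e-01 -1.3416e+02] op 74.9 F [ 0.1 -0.9  0. ]
tray [[685.8, 30.8], [593.4, 83.1], [538.0, -13.4]] centre [611.92015886   8.68424272]
106.2 150.5
111.2 -119.8
```

```bash
python3 -m jog '[[[0.075,-0.014,0.009,0.03,0,0,4.7],[0.075,-0.014,0.009,0.07,0,0,4.7],[0.075,-0.014,0.009,0.1,0,0,4.7],[0.075,-0.014,0.009,0.13,0,0,4.7],[0.075,-0.014,0.009,0.155,0,0,4.7],[0.075,-0.014,0.009,0.17,0,0,4.7],[0.075,-0.014,0.009,0.17,0,0,4.7],[0.04,-0.014,0.009,0.17,0,0,4.7],[0.04,-0.014,0.009,0.17,0,0,4.7],[0.04,-0.014,0.009,0.17,0,0,4.7],[0.04,-0.014,0.009,0.17,0,0,4.7],[0.04,-0.014,0.009,0.17,0,0,4.7]]]' 60; python3 - <<'E'
from h import *
im=vision.read_camera('wrist'); cv2.imwrite('pics/w19.png',im); go(612,11,140,-119.5)
E
```

```text
t: 24.9
eef_pos: [611.0, 196.8, 19.4]
orientation: [-179.9, 0.2, -138.7]
contact_force: [-0.4, -0.9, 6.8]
opening: 47.3
shift m [ 0.1215 -0.1405 -0.1207] rot [ -0.11   0.14 -19.25] | t 24.95 pos [611.1 196.8  19.4] ori [-1.7991e+02  1.5000e-01 -1.3875e+02] op 47.0 F [-0.6 -0.9  6.9]
```

View pics/w19.png

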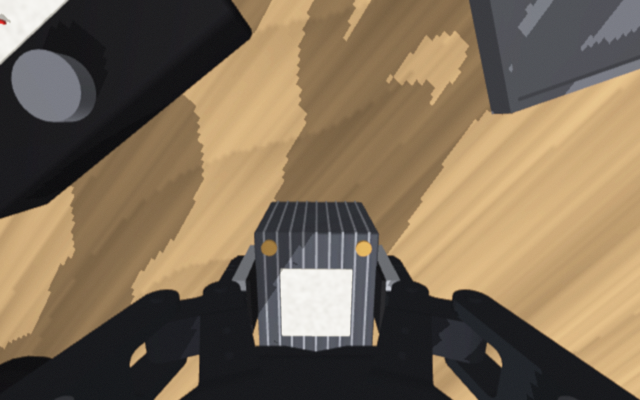

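```bash
python3 -m jog '[[[0.04,0,0,-0.025,0,0,0],[0.04,0,0,-0.055,0,0,0],[0.04,0.015,-0.018,-0.08,0,0,-3],[0.04,0.035,-0.042,-0.1,0,0,-7],[0.04,0.057,-0.067,-0.12,0,0,-11],[0.04,0.078,-0.091,-0.121,0,0,-15],[0.04,0.098,-0.114,-0.121,0,0,-19],[0.04,0.114,-0.132,-0.121,0,0,-19.3],[0.04,0.1215,-0.1405,-0.121,0,0,-19.3],[0.04,0.1215,-0.1405,-0.121,0,0,-19.3],[0.04,0.1215,-0.1405,-0.121,0,0,-19.3]]]'; python3 - <<'E'
from h import *
im=vision.read_camera('wrist'); cv2.imwrite('pics/w20.png',im); go(612,11,24,-119.5)
e=manip.state()['eef_pos'];C=cam('wrist');print(proj(C,e+[0,0,29]))
E
```

```text
t: 25.87
eef_pos: [610.6, 11.6, 138.2]
orientation: [179.9, 0.0, -119.5]
contact_force: [-0.5, 0.8, -4.1]
opening: 47.3
shift m [ 0.0015 -0.0024  0.1141] rot [0.07 0.07 0.16] | t 25.92 pos [610.8  13.3 138.1] ori [ 1.7993e+02  7.0000e-02 -1.1934e+02] op 46.7 F [-0.3  0.9 -3.7]
[312.34212172 293.91337758]
```

View pics/w20.png

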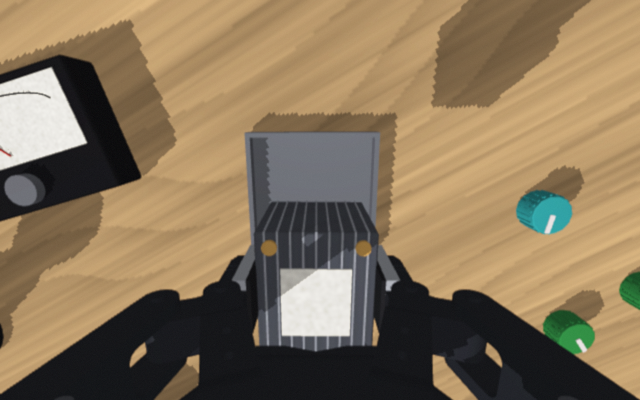

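```bash
python3 - <<'E'
from h import *
a=[]
for i in range(5):
    vision.read_camera('wrist'); C=cam('wrist'); s=manip.state(); M=R.from_euler('xyz',s['orientation'],degrees=True).as_matrix()
    a.append(np.r_[(M.T@(ray(C,313,132,16)-s['eef_pos']))[:2],(M.T@(ray(C,316,302,s['eef_pos'][2]+29)-s['eef_pos']))[:2]])
print(np.mean(a,0))
E
```

```text
[ -0.73005691 -57.147425     1.41814125   3.67536961]
```

```bash
python3 -m jog '[[[0.04,-0.001,-0.005,0.03,0,0,0],[0.04,-0.001,-0.005,0.065,0,0,0],[0.04,-0.001,-0.005,0.09,0,0,0],[0.04,-0.001,-0.005,0.105,0,0,0],[0.04,-0.001,-0.005,0.112,0,0,0],[0.04,-0.001,-0.005,0.115,0,0,0],[0.04,-0.001,-0.005,0.115,0,0,0],[0.04,-0.001,-0.005,0.115,0,0,0]]]'; python3 - <<'E'
from h import *
im=vision.read_camera('wrist'); cv2.imwrite('pics/w21.png',im); go(612,11,24,-119.5)
E
```

```text
t: 26.83
eef_pos: [616.9, 10.2, 24.1]
orientation: [-179.9, 0.1, -119.4]
contact_force: [0.1, 0.2, -4.2]
opening: 47.2
shift m [0.0017 0.0048 0.0001] rot [-0.11  0.08  0.12] | t 26.88 pos [617.   10.1  24.1] ori [-1.7989e+02  8.0000e-02 -1.1938e+02] op 46.8 F [ 0.1 -0.1 -4.1]
```

View pics/w21.png

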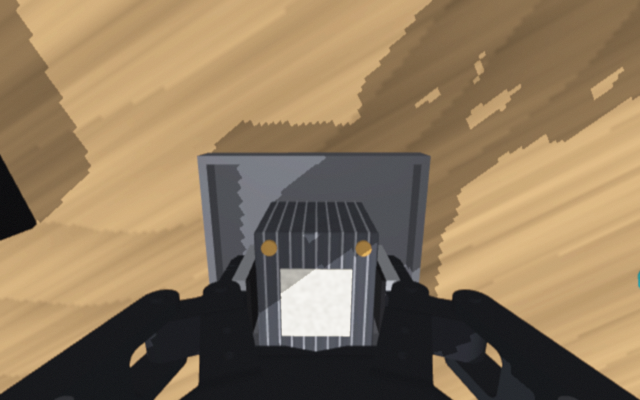

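```bash
python3 -m jog '[[[0.04,0,0,0.001,0,0,0],[0.04,0,0,0.0015,0,0,0],[0.04,0,0,0.0015,0,0,0]]]'
```

```text
t: 27.13
eef_pos: [617.0, 9.9, 23.4]
orientation: [-179.9, 0.1, -119.4]
contact_force: [-1.4, 1.1, 3.8]
opening: 47.2
```

Contact with the floor (force changed sign), so I'll release.

```bash
python3 -m jog '[[[0.05,0,0,0,0,0,0],[0.055,0,0,0,0,0,0],[0.06,0,0,0,0,0,0],[0.06,0,0,0,0,0,0]]]'; python3 -m jog '[[[0.06,0,0,-0.03,0,0,0],[0.06,0,0,-0.07,0,0,0],[0.06,0,0,-0.11,0,0,0],[0.06,0,0,-0.15,0,0,0],[0.06,0,0,-0.17,0,0,0],[0.06,0,0,-0.17,0,0,0],[0.06,0,0,-0.17,0,0,0]]]'; python3 - <<'E'
from h import *
for c in ['wrist','top','side']:
    im=vision.read_camera(c); cv2.imwrite(f'pics/{c}_f.png',im)
go(612,11,24,-119.5)
E
```

```text
t: 27.47
eef_pos: [616.2, 9.5, 22.0]
orientation: [-180.0, 0.0, -119.4]
contact_force: [0.8, -0.8, 0.4]
opening: 60.2
t: 28.05
eef_pos: [616.7, 9.6, 193.4]
orientation: [-179.8, 0.1, -119.4]
contact_force: [-0.0, -0.6, 0.1]
opening: 60.1
shift m [-0.0004  0.0023  0.1662] rot [ 0.16 -0.11  0.09] | t 28.2 pos [614.4   9.5 190.2] ori [ 1.7984e+02 -1.1000e-01 -1.1941e+02] op 60.0 F [-1.   0.1  0.1]
```

View pics/wrist_f.png

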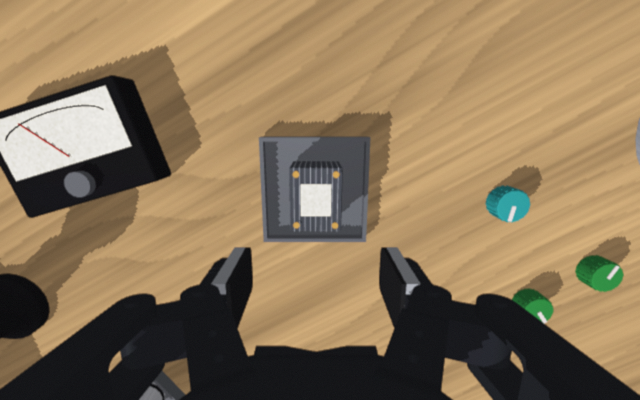

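View pics/top_f.png

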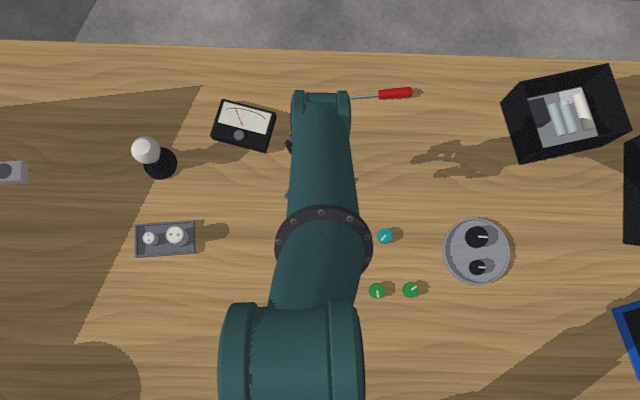

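View pics/side_f.png

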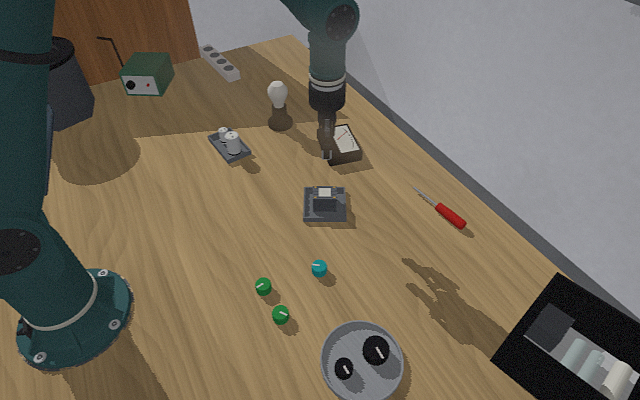

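```bash
python3 - <<'E'
import cv2,numpy as np
im=cv2.imread('pics/top_f.png'); s=cv2.imread('pics/side_f.png')
f=lambda a:cv2.resize(a,(390,290),interpolation=cv2.INTER_CUBIC)
cv2.imwrite('pics/z.png',np.vstack([np.hstack([f(im[205:275,120:214]),f(im[210:292,430:525])]),np.hstack([f(s[115:175,200:280]),f(s[310:400,310:415])])]))
a=cv2.imread('pics/top0.png'); d=cv2.absdiff(a,im)
print(d[60:180,130:205].max(), d[95:155,205:270].max())
E
```

```text
32 30
```

View pics/z.png

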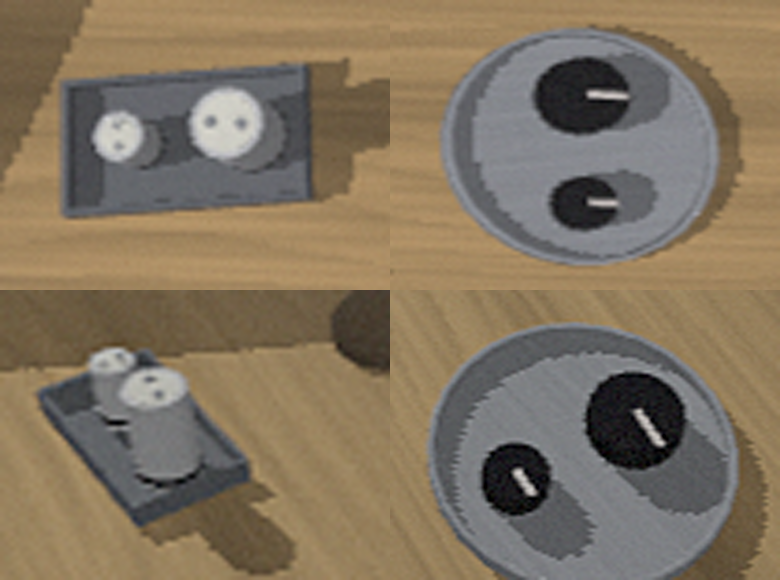

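The enlargement shows every part upright and clear of the walls, and the lamp and meter have not moved. I'll hand the job in.

```bash
python3 -c "
from rig import hand_in
print(hand_in())"
```

```text
the job is handed in; nothing more can be done
None
```

The job is handed in at about 28 s of the 122 s allowed. Both capacitors are in the long tray, both black knobs are in the round dish, and the transformer is in the square tray.

- **Last checks:** The final wrist, top and side pictures show all five parts upright, apart from each other and clear of the tray walls. The gripper was open and raised well above the bench. The lamp and meter look unchanged against the first top picture, and I did not touch the turquoise and green knobs.
- **Disagreements:** Camera estimates of the same point differed by up to about 9 mm: the wrist camera against the top camera for the small knob and the long tray, and the top and side networks for the dish. I settled each grasp and placing from the wrist picture, and no placing needed mending.
- **Tightest fit:** The large capacitor stands about 6 mm from the nearest end wall of the long tray by the wrist measurement.

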